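# Press a new bushing into a modelling turntable's hub

## Robot

A 6-joint arm with a two-finger parallel gripper is mounted at the origin on the work surface. World frame = base frame: x ahead of the robot, y to its left, z up, the work surface at z = 0. Lengths are in m, angles in rad, forces in N, time in s.
With the tool pointing down it reaches from about 0.375 to 0.975 m from the base axis. Payload 3.8 kg.
Tool frame: the origin (TCP) lies midway between the tips of the shut fingers; the grasp point (between the pads) lies 19 mm behind it; z points along the fingers, y is the line along which they close (so a half turn about z gives the same grasp; the last joint's range is limited). The gripper opens to 88 mm and grips with 3 to 60 N. Pads are 18 mm wide; open, the fingers measure 123 mm over their backs; the gripper's body (75 mm by 187 mm) begins 45 mm behind the grasp point.
Start: joints at [1.111, 0.264, 1.604, -0, 1.274, -0.037], TCP at [0.277, 0.616, 0.239] pointing down, gripper open.
Joint ranges: [-2.63, 2.63], [-0.94, 2.18], [0.31, 2.57], [-1.31, 4.45], [0, 2.66], [-2.55, 2.55]. Speed limits (rad/s): [2.57, 2.57, 3.14, 3.14, 3.14, 3.14].

## Interface

Orientations are given as a rotation vector (axis times angle).
In Python, from cell import manip, inverse_kinematics, cams, order gives the robot as it stands. Calls block until the motion is done:
- manip.move_pose(position, orientation): joint-space move of the TCP to a pose.
- manip.move_linear(position, rate=0.15, rot=None): straight line of the TCP; rot=None keeps the orientation; rate is the mean speed in m/s.
- manip.set_joints(angles): joint-space move.
- manip.set_gripper(opening, force=None): finger opening in m; force is the grip in N (None keeps the last); returns when the fingers have stopped.
- manip.dwell(seconds).
- inverse_kinematics(position, orientation): joint angles nearest the present ones, or None.
- manip.state(): the state.
- cams.capture(name): name is "scene" or "side" or "wrist"; returns a dict with "image" (480x640x3 uint8, blue, green, red), "z_map" (480x640 float32, m along the optical axis (not along the pixel's ray), 0 where there is no reading), "intrinsics" (3x3 intrinsics, pixels), "k1" (the pictures are not rectified: a ray, as slopes to the right and down, at radius r is drawn at 1 + k1 r^2 times it, then the intrinsics apply), "position" and "orientation" of the camera in the world; the wrist camera has in their place "T_tool_cam" (4x4, takes a point from camera to tool coordinates, whose origin is the TCP and whose axes are the flange's). Camera axes: x right, y down, z forward; pixel columns grow to the right and rows downward; lengths in m; the calibration is good to about 2 mm. A picture is of the moment at which its call begins: read the wrist's pose just before it.
A pose or a line that the arm cannot do raises manip.IKError and nothing moves.
- order.close_job(): hands the job in; it is judged then, once.
The state is a dict: "clock": time; "joint_pos": joint angles; "joint_velocities": joint speeds; "tau": joint torques, N m; "tool_pos": TCP position; "tcp_rot": TCP orientation; "contact_force": force on the tool from outside, world axes, zero at the start; "moment": the same for the moment, N m; "gripper_width": finger opening in m; "grasp_force": force on a finger pad.
Only numpy, scipy, OpenCV 4.12 (cv2) and the standard library are available. Lean on these libraries where they do the work, as an engineer would, in place of code of your own. Each camera call takes 0.05 s, during which the arm holds its last target. There are 200 camera calls.

## Task

Fit the middle-sized of the three flanged bronze bushings into the bore of the turntable's hub and press it fully home, so that its flange sits flush on the hub's top face all round. The hub is cushioned on a spring: press firmly but gently and never drive it down onto its stop, then let go so that it rises again. Leave the other two bushings where they are on the board.

Things in the scene. Friction and masses are not known exactly. Their poses are not given: they have to be found in the camera images.
- bushing: The bushing to fit: bronze-coloured, body 24 mm in diameter and 26 mm long with a 1 mm chamfered foot, above it a flange 36 mm in diameter and 12 mm thick, 38 mm high in all; a 14 mm hole shows in its top. About 0.17 kg. It stands upright, flange up, on a pale wooden board 15 mm thick. Origin: centre of the foot's underside; z runs up the axis to the flange.
- bushing_shoulder (a point): Centre of the underside of that flange (the shoulder), 26 mm above the bushing's origin.
- big_bushing: A bigger bushing that does not fit: body 32 mm, flange 47 mm in diameter, same heights. Stands on the same board, 80 mm or 160 mm from the others, in the same row. Origin: centre of its foot.
- slim_bushing: A smaller bushing that would be loose: body 16 mm, flange 26 mm in diameter, same heights, on the same board. Origin: centre of its foot.
- board: The pale wooden board, 170 mm (its x) by 250 mm (its y) by 15 mm thick, fixed. The three bushings stand in a row along its y axis, in any order; a thin wooden modelling stick, 10 mm thick, lies about 80 mm in front (-x) of the row. Origin: centre of its underside.
- hub_mouth (a point): Centre of the bore's mouth in the top face of the hub; z up along the bore. The hub is an aluminium block 56 x 56 mm, 44 mm high, its top 78 mm above the table when not pressed. The bore is 25 mm in diameter and goes right through. Moves with the hub.
- hub (a joint): How far the hub has sunk on its spring, in m: 0 at the top, stop at 0.012. It starts to sink at a downward push of 3 to 7 N, different each time, and gives 1 mm for every further 2 N, so that it meets the stop at 26 to 30 N; it rises gently when released. It sinks already while the bushing is being pressed in.
- leaf_top (a point): Point on the bore's axis 9 mm below the mouth, where three steel spring leaves in the bore begin (they end 24 mm below the mouth). To about here the bushing goes in freely; then the leaves grip its body and pushing it takes 7 to 17 N, different each time, until the shoulder lands on the hub's face and the force climbs. It stays where it is pushed.
- stand: The turntable's base, fixed: a round grey plate 150 mm wide and 16 mm thick with a square socket, 70 x 70 mm, rim 56 mm above the table, in which the hub rides. Origin: centre of its underside; its yaw is the hub's yaw.
Not all that is in view belongs to the job. What is shaped like the bushing but black is not meant. There is more than one size of the stand; the one meant has the size given above.

How it is judged:
By the outcome, as a careful person would: the job done as asked, in the order asked, and still so for the second after the job is handed in, with the robot touching nothing.
It also fails if it takes over 43 s, if anything falls off the work surface, if the arm or the gripper's body presses on something with over 40 N, if the wrist force passes 120 N, or if a joint passes its speed limit or range.

## Working session

There is one attempt and no reset: what is moved stays moved. The work goes in short steps, each a Python script; the robot and the scene stay as the last script left them, time stands still between calls to the robot, and variables do not carry over. Pictures are saved under pics/ and viewed, at most 10 in all, crops included, and the job is handed in when it is done.

```bash
mkdir -p pics && ls && cat > h.py <<'E'
import numpy as np, cv2
from scipy.spatial.transform import Rotation as R
from cell import manip, inverse_kinematics, cams, order
def shot(name):
    s=manip.state(); c=cams.capture(name)
    if 'T_tool_cam' in c:
        T=np.eye(4);T[:3,:3]=R.from_rotvec(s['tcp_rot']).as_matrix();T[:3,3]=s['tool_pos']
        c['T']=T@np.array(c['T_tool_cam'])
    else:
        T=np.eye(4);o=np.array(c['orientation'],float)
        T[:3,:3]=o if o.shape==(3,3) else R.from_rotvec(o).as_matrix()
        T[:3,3]=c['position'];c['T']=T
    return c
def ray(c,uv):
    K=np.array(c['intrinsics']);uv=np.atleast_2d(np.array(uv,float)).reshape(-1,1,2)
    p=cv2.undistortPoints(uv,K,np.array([c['k1'],0,0,0.]),None).reshape(-1,2)
    d=np.c_[p,np.ones(len(p))]
    return d@c['T'][:3,:3].T   # per unit z
def plane(c,uv,z):
    d=ray(c,uv);o=c['T'][:3,3];return o+d*((z-o[2])/d[:,2])[:,None]
def depth_pt(c,uv):
    uv=np.atleast_2d(uv);z=np.array([c['z_map'][int(round(v)),int(round(u))] for u,v in uv])
    return c['T'][:3,3]+ray(c,uv)*z[:,None]
def proj(c,P):
    P=np.atleast_2d(P);q=(P-c['T'][:3,3])@c['T'][:3,:3];s=q[:,:2]/q[:,2:]
    s=s*(1+c['k1']*(s**2).sum(1,keepdims=True));K=np.array(c['intrinsics'])
    return s*[K[0,0],K[1,1]]+K[:2,2]
def two(c1,uv1,c2,uv2):
    o=[c1['T'][:3,3],c2['T'][:3,3]];d=[ray(c1,uv1)[0],ray(c2,uv2)[0]]
    A=np.stack([d[0],-d[1]],1);t=np.linalg.lstsq(A,o[1]-o[0],rcond=None)[0]
    a=o[0]+t[0]*d[0];b=o[1]+t[1]*d[1];return (a+b)/2,np.linalg.norm(a-b)
E
python3 - <<'E'
from h import *
for n in ['scene','side','wrist']:
    c=shot(n);cv2.imwrite(f'pics/{n}0.png',c['image']);print(n,c['T'].round(3).tolist(),c['k1'],np.array(c['intrinsics']).round(1).tolist())
s=manip.state();print(s['clock'],s['tcp_rot'],s['contact_force'])
E
```

```text
pics
scene [[-0.737, 0.474, -0.482, 1.068], [0.676, 0.528, -0.514, 0.624], [0.011, -0.704, -0.71, 0.895], [0.0, 0.0, 0.0, 1.0]] -0.1470341008329845 [[618.8, 0.0, 319.4], [0.0, 618.8, 255.0], [0.0, 0.0, 1.0]]
side [[0.988, -0.106, 0.112, 0.382], [-0.154, -0.665, 0.731, -0.724], [-0.002, -0.739, -0.674, 0.77], [0.0, 0.0, 0.0, 1.0]] 0.04464663763985167 [[594.3, 0.0, 312.9], [0.0, 594.3, 243.1], [0.0, 0.0, 1.0]]
wrist [[0.41, 0.874, 0.26, 0.209], [0.912, -0.392, -0.119, 0.646], [-0.002, 0.286, -0.958, 0.384], [0.0, 0.0, 0.0, 1.0]] -0.037676036496560705 [[397.7, 0.0, 318.9], [0.0, 397.7, 235.3], [0.0, 0.0, 1.0]]
0.15 [-6.59141643e-01 -3.07122073e+00  2.67398896e-03] [0.39109757 0.34477817 0.16399762]
```

View pics/scene0.png

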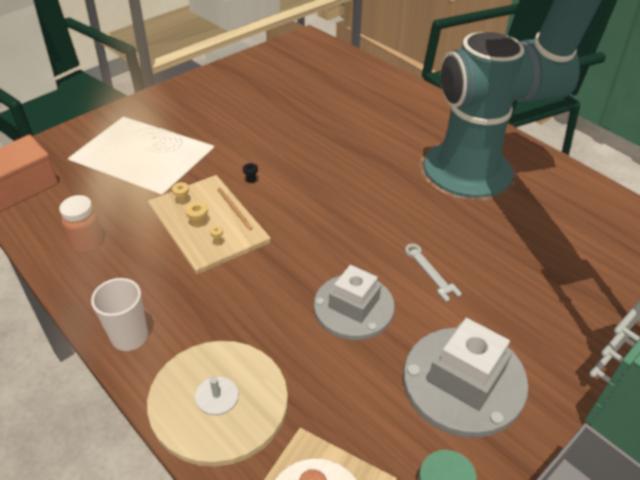

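View pics/side0.png

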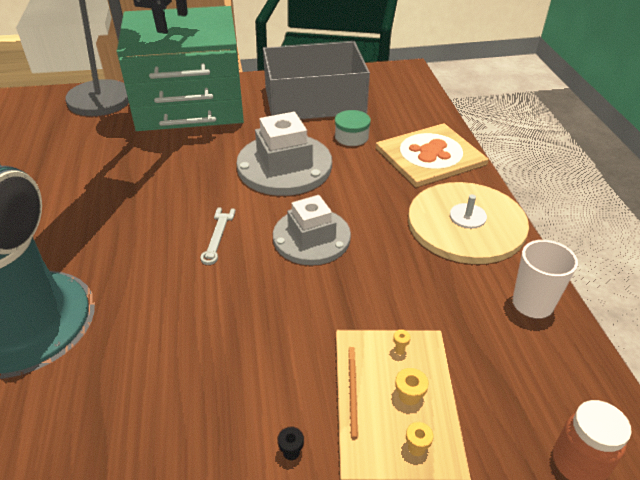

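In scene, the board's bushings are at (180,190), (196,211) and (216,234), the same ones as (419,437), (411,384) and (401,339) in side. The black lookalike is at (251,172) / (290,442). There are two stands, at (354,300) and (466,375) in scene, (312,235) and (284,160) in side. Next I'll measure sizes from both views.

```bash
python3 - <<'E'
from h import *
S=shot('scene');D=shot('side')
pairs={'A(mid?)':((180,188),(419.5,433)),'B(big?)':((196,208),(411,380)),'C(slim?)':((216.5,231.5),(401,336)),
 'hubsmall':((356,281),(311.5,208)),'hubbig':((477,346),(284,125))}
for k,(a,b) in pairs.items():
    p,e=two(S,a,D,b);print(k,p.round(4),'gap',round(e,4),'depth',depth_pt(S,[a])[0].round(3),depth_pt(D,[b])[0].round(3))
# plate widths in side view at z=.016, left/right extremes
for k,l,r in [('small',(273.5,234),(350,235)),('big',(237,160),(331.5,162))]:
    q=plane(D,[l,r],.016);print(k,'plate width',np.linalg.norm(q[0]-q[1]).round(4),q.mean(0).round(3))
for k,l,r in [('A',(405.5,433),(433,433)),('B',(395,381),(428,381)),('C',(392.5,336),(410.5,336))]:
    q=plane(D,[l,r],.053);print(k,'flange',np.linalg.norm(q[0]-q[1]).round(4))
# bronze masks
hsv=cv2.cvtColor(D['image'],cv2.COLOR_BGR2HSV)
for u,v in [(419,445),(408,384),(401,345),(440,400),(353,390)]:print((u,v),hsv[v,u])
a=cv2.resize(D['image'][320:480,330:470],None,fx=3,fy=3,interpolation=cv2.INTER_CUBIC)
b=cv2.resize(D['image'][100:260,230:355],None,fx=3,fy=3,interpolation=cv2.INTER_CUBIC)
cv2.imwrite('pics/crop1.png',np.hstack([a,b]))
E
```

```text
A(mid?) [ 0.5832 -0.3364  0.0531] gap 0.0002 depth [ 0.58  -0.343  0.047] [ 0.586 -0.331  0.044]
B(big?) [ 0.5952 -0.2561  0.0546] gap 0.001 depth [ 0.593 -0.262  0.049] [ 0.599 -0.246  0.039]
C(slim?) [ 0.6031 -0.1736  0.05  ] gap 0.0003 depth [ 0.606 -0.17   0.054] [ 0.604 -0.171  0.047]
hubsmall [0.5094 0.124  0.0766] gap 0.0019 depth [0.501 0.117 0.065] [0.512 0.134 0.067]
hubbig [0.488  0.3711 0.1078] gap 0.0043 depth [0.471 0.365 0.088] [0.491 0.387 0.097]
small plate width 0.1464 [0.51  0.118 0.016]
big plate width 0.2099 [0.487 0.37  0.016]
A flange 0.0362
B flange 0.0468
C flange 0.0274
(419, 445) [ 21 158 255]
(408, 384) [ 17 170 181]
(401, 345) [ 18 162 173]
(440, 400) [ 23 110 253]
(353, 390) [ 14 160 232]
```

View pics/crop1.png

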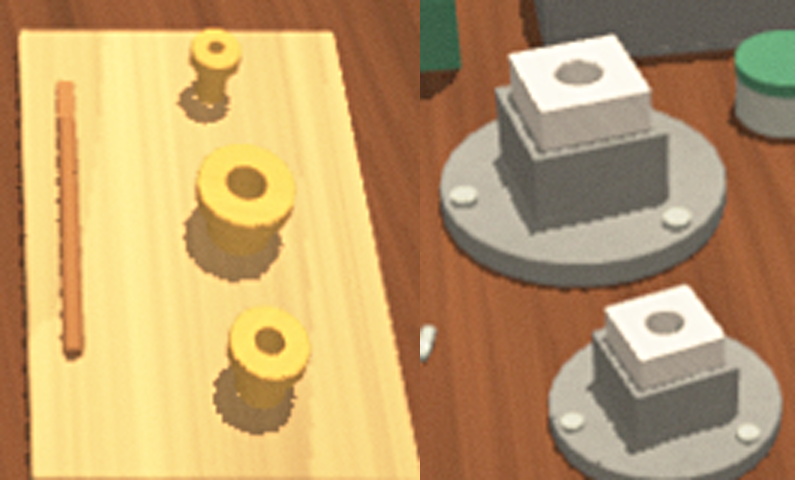

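A has a 36 mm flange, so it is the middle bushing, with its top at z=0.053 as expected. B measures 47 mm (big) and C 27 mm (slim). The stand at side (312,235) has a plate of about 150 mm and its hub top at 0.077, so it's the right one; the other plate is 210 mm. The crop confirms this. Next come wrist views of hub and bushing from the same relative pose.

```bash
cat >> h.py <<'E'
yv=np.array([.993,-.12,0]);yv/=np.linalg.norm(yv);zv=np.array([0,0,-1.]);xv=np.cross(yv,zv)
ROT=R.from_matrix(np.stack([xv,yv,zv],1)).as_rotvec()
E
python3 - <<'E'
from h import *
import pickle
out={}
for k,p in [('hub',[.510,.121,.178]),('A',[.5832,-.3364,.153])]:
    manip.move_pose(p,ROT);manip.dwell(.2);c=shot('wrist');out[k]=c;s=manip.state();print(k,s['clock'],s['tool_pos'],s['contact_force'].round(2) if hasattr(s['contact_force'],'round') else s['contact_force'])
pickle.dump(out,open('v.pkl','wb'))
im=np.hstack([cv2.resize(out[k]['image'],(400,300)) for k in out]);cv2.imwrite('pics/w1.png',im)
E
```

```text
hub 2.4833 [0.51003841 0.12162761 0.17806033] [-1.05 -0.01 -0.14]
A 4.4333 [ 0.58360785 -0.335425    0.15323913] [-0.28 -0.74 -1.29]
```

View pics/w1.png

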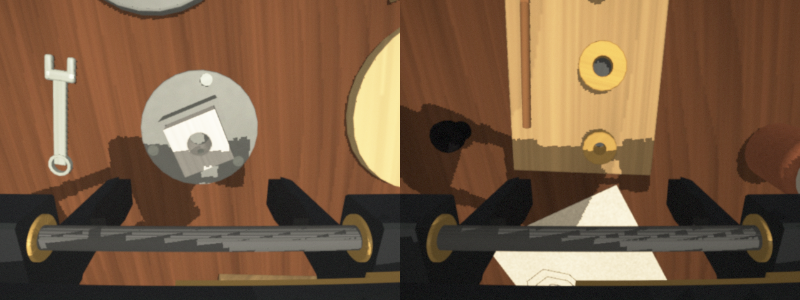

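Both are seen near the centre: the hub's bore around (318,232) full-res and flange A around (320,237), both half in the gripper's shadow. Next I'll take precise outlines.

```bash
python3 - <<'E'
from h import *
import pickle
o=pickle.load(open('v.pkl','rb'));ims=[]
for k,(u,v) in [('hub',(318,232)),('A',(320,237))]:
    im=o[k]['image'];h=cv2.cvtColor(im,cv2.COLOR_BGR2HSV).astype(int)
    cr=im[v-48:v+48,u-48:u+48];hs=h[v-48:v+48,u-48:u+48]
    ims.append(cv2.resize(cr,(390,390),interpolation=cv2.INTER_NEAREST))
    print(k);print('row v+0 sat',h[v,u-36:u+37:3,1],'val',h[v,u-36:u+37:3,2]);print('col sat',h[v-36:v+37:3,u,1],'val',h[v-36:v+37:3,u,2])
cv2.imwrite('pics/w2.png',np.hstack(ims))
E
```

```text
hub
row v+0 sat [11 13 12 10 11 14 34 28 31 30 33 30 30 34 32 31 34 28 30 25 11 12 11  9
  8] val [251 251 251 251 252 249 171 155 157 163 161 160 152 156 151 147 134 135
 136 227 251 251 252 252 252]
col sat [10 10 12 11  9 19 23 26 23 23 22 24 30 32 30 27 26 30 33 31 32 31 31 31
 31] val [252 252 252 252 252 237 185 184 185 185 183 172 152 136 135 112 120 137
 161 165 166 163 163 163 163]
A
row v+0 sat [120 122 125 152 153 151 149 151 155 165 149 158 157 154 150 153 152 150
 153 150 152 133 118 122 120] val [119 121 124 210 227 228 233 233 203 111 111 108 109 111 112 137 231 231
 230 231 226 138 128 123 121]
col sat [125 128 132 149 153 149 151 148 152 104  19  68 157 151 152 147 149 148
 155 152 152 123 130 125 127] val [214 210 118 135 224 232 233 234 231 150  93  98 109 110 109 113 130 131
 130 129 126 118 116 114 114]
```

View pics/w2.png

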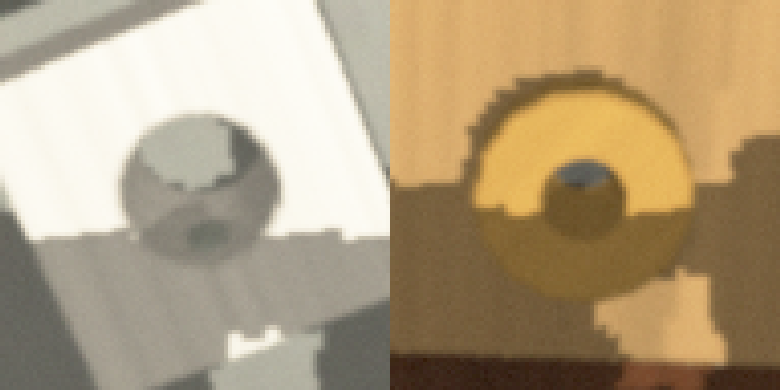

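```bash
cat >> h.py <<'E'
from scipy.optimize import least_squares
def circfit(c,uv,z,r=None):
    P=plane(c,uv,z)[:,:2];x0=np.r_[P.mean(0),r or .015]
    f=lambda x:np.linalg.norm(P-x[:2],axis=1)-(r or x[2])
    s=least_squares(f,x0,loss='soft_l1',f_scale=.0004);return s.x,np.sqrt(np.mean(f(s.x)**2)),len(P)
def radial(score,u,v,rmin,rmax,angs,inside=True):
    """subpixel edge: along each ray first crossing of score through 0 (score>0 outside rim), scanning outwards"""
    out=[];rs=np.arange(rmin,rmax,.25)
    for a in angs:
        x=(u+rs*np.cos(a)).astype(np.float32)[None];y=(v+rs*np.sin(a)).astype(np.float32)[None]
        p=cv2.remap(score.astype(np.float32),x,y,cv2.INTER_LINEAR)[0]
        i=np.where((p[:-1]<=0)&(p[1:]>0))[0]
        if len(i):r=rs[i[0]]+.25*(-p[i[0]])/(p[i[0]+1]-p[i[0]]);out.append((u+r*np.cos(a),v+r*np.sin(a)))
    return np.array(out)
def find_hub(c,u=318,v=232,z=.078):
    g=cv2.cvtColor(c['image'],cv2.COLOR_BGR2GRAY).astype(float)
    pts=radial(g-215,u,v,14,26,np.radians(np.arange(165,376,3)))   # lit half
    return circfit(c,pts,z,.0125),circfit(c,pts,z),pts
def find_flange(c,u=320,v=237,z=.053):
    h=cv2.GaussianBlur(cv2.cvtColor(c['image'],cv2.COLOR_BGR2HSV),(3,3),0).astype(float)
    up=radial(178-h[...,2],u,v,20,34,np.radians(np.arange(190,351,3)))
    lo=radial(138-h[...,1],u,v,20,34,np.radians(np.arange(5,176,3)))
    pts=np.r_[up,lo];return circfit(c,pts,z,.018),circfit(c,pts,z),pts
E
python3 - <<'E'
from h import *
import pickle
o=pickle.load(open('v.pkl','rb'))
a=find_hub(o['hub']);b=find_flange(o['A'])
print(a[0],a[1]);print(b[0],b[1])
print('px',proj(o['hub'],[*a[0][0][:2],.078]),proj(o['A'],[*b[0][0][:2],.053]))
S=shot('side');print(find_flange.__name__)
E
```

```text
(array([0.51016215, 0.12638125, 0.0125    ]), np.float64(0.00029935687867095953), 71) (array([0.51012018, 0.12591086, 0.01291134]), np.float64(0.00012573881905148174), 71)
(array([ 0.58364628, -0.33568065,  0.018     ]), np.float64(0.00045152062554096024), 102) (array([ 0.58357503, -0.33567945,  0.01759873]), np.float64(0.0001981743010442943), 102)
px [[318.66446797 230.07439662]] [[319.30478342 237.47786748]]
find_flange
```

```bash
python3 - <<'E'
from h import *
import pickle
p=np.array([.5836,-.3357,.0435])
manip.set_gripper(.065,force=40)
manip.move_linear(p+[0,0,.03],rate=.12);manip.move_linear(p,rate=.05);manip.dwell(.15)
s=manip.state();print(s['clock'],s['tool_pos'],s['contact_force'])
manip.set_gripper(.02,force=40);s=manip.state();print('grip',s['gripper_width'],s['grasp_force'],s['tool_pos'],s['contact_force'])
manip.move_linear(p+[0,0,.03],rate=.08);manip.move_linear(p+[0,0,.11],rate=.2);manip.dwell(.15)
c=shot('wrist');s=manip.state();print(s['clock'],s['gripper_width'],s['grasp_force'],s['tool_pos'],s['contact_force'])
c['tool']=s['tool_pos'];pickle.dump(c,open('g.pkl','wb'))
cv2.imwrite('pics/g1.png',c['image'])
E
```

```text
6.725 [ 0.58394348 -0.33592879  0.04396363] [ 0.00490202 -0.10643764  0.18592526]
grip 0.03469482648058554 40.00048756599426 [ 0.58367346 -0.33574174  0.04359717] [-0.2969296  -0.12362695  0.8331956 ]
8.5667 0.03456379668309552 39.99799847602844 [ 0.58220002 -0.33488808  0.15081598] [ 0.15457912 -0.34858505 -2.57470469]
```

View pics/g1.png

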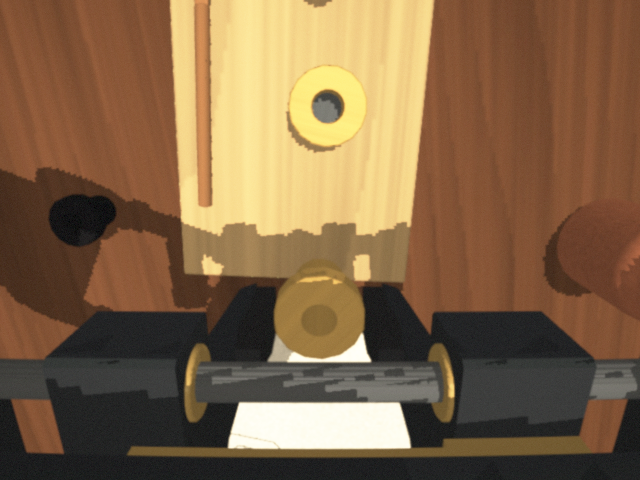

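```bash
python3 - <<'E'
from h import *
import pickle
c=pickle.load(open('g.pkl','rb'));t=np.array(c['tool']);z=t[2]+.0094
g=cv2.GaussianBlur(cv2.cvtColor(c['image'],cv2.COLOR_BGR2HSV),(5,5),0).astype(float)[...,2]
print('row320',g[320,264:376:4].astype(int));print('col319',g[255:372:4,319].astype(int))
rim=np.array([p for p in radial(np.abs(g-122)-22,319,317,30,52,np.radians(np.arange(-20,201,3)))])
print('rim',circfit(c,rim,z,.018),circfit(c,rim,z))
hole=radial(g-np.interp(0,[0,1],[(g[320,319]+g[320,345])/2]*2),319,320,8,24,np.radians(np.arange(0,360,5)))
print('hole',circfit(c,hole,z,.007),circfit(c,hole,z))
print('tcp',t, 'R', np.c_[xv,yv].round(3).tolist())
E
```

```text
row320 [ 27  29  42 152 157 159 161 163 163 151 129 133 134 134 135 135 135 132
 138 160 160 160 158 158 156  94  28  29]
col319 [140 139 137 147 146 164 231 160 160 162 163 162 155 136 136 137 136 136
 136 136 142 159 159 159 158 158 233 109  72  67]
rim (array([ 0.58165601, -0.33674581,  0.018     ]), np.float64(0.0006573799153497573), 50) (array([ 0.5816451 , -0.33678964,  0.01793973]), np.float64(0.0006587097141371817), 50)
hole (array([ 0.58176745, -0.33503449,  0.007     ]), np.float64(9.044717816105164e-05), 72) (array([ 0.58176709, -0.33503475,  0.00701122]), np.float64(8.974459010302471e-05), 72)
tcp [ 0.58220002 -0.33488808  0.15081598] R [[0.12, 0.993], [0.993, -0.12], [0.0, 0.0]]
```

The bore-hole fit in hand is excellent (r=7.01 mm, rms 0.09 mm): the bushing's axis is (-0.4,-0.15) mm from the TCP. Now I'll take it over the hub and lower it with force watched.

```bash
cat >> h.py <<'E'
def settle(goal,tol=.0004,n=3):
    """correct the commanded pose for the steady-state error"""
    goal=np.array(goal);off=np.zeros(3)
    for _ in range(n):
        manip.dwell(.25);e=goal-np.array(manip.state()['tool_pos'])
        if np.linalg.norm(e[:2])<tol:break
        off+=e;manip.move_linear(goal+off,rate=.05)
    return off
def F():
    return np.mean([manip.state()['contact_force'] if manip.dwell(.02) is None else 0 for _ in range(3)],axis=0)
E
python3 - <<'E'
from h import *
manip.move_pose([.5105,.1259,.150],ROT);manip.move_linear([.5105,.1259,.118],rate=.1)
off=settle([.5105,.1259,.118]);F0=F();s=manip.state();print(s['clock'],s['tool_pos'],off,F0)
for z in [.112,.109,.1075,.106,.1045,.103,.1015,.100,.0985]:
    manip.move_linear(np.array([.5105,.1259,z])+off,rate=.04);f=F()-F0;s=manip.state()
    print(z,np.round(s['tool_pos'],4),f.round(2),round(s['clock'],2))
    if f[2]>4 or np.hypot(*f[:2])>4:break
np.save('off.npy',np.r_[off,F0])
E
```

```text
12.0417 [0.51046569 0.12585294 0.11793334] [-4.35866802e-06 -3.56230298e-05 -2.61951060e-05] 0.0
0.112 [0.5102 0.1258 0.1116] 0.0 12.39Traceback (most recent call last):
  File "<stdin>", line 7, in <module>
IndexError: invalid index to scalar variable.
```

```bash
cat >> h.py <<'E'
def F(n=3):
    a=[]
    for _ in range(n):
        manip.dwell(.02);a.append(manip.state()['contact_force'])
    return np.mean(a,axis=0)
E
python3 - <<'E'
from h import *
manip.dwell(.15);F0=F();np.save('F0.npy',F0);print(F0)
for z in [.109,.1075,.106,.1045,.103,.1015,.100,.0985]:
    manip.move_linear(np.array([.5105,.1259,z]),rate=.04);f=F()-F0;s=manip.state()
    print(z,np.round(s['tool_pos'],4),f.round(2),round(s['clock'],2))
    if f[2]>4 or np.hypot(*f[:2])>4:break
E
```

```text
[ 0.15308894  0.10159734 -2.13332805]
0.109 [0.5104 0.1259 0.1088] [ 0.   -0.17  0.47] 12.89
0.1075 [0.5105 0.1259 0.1075] [-0.2  -0.22  0.41] 13.19
0.106 [0.5104 0.1259 0.1059] [-0.32 -0.35  0.08] 13.49
0.1045 [0.5104 0.1259 0.1044] [ 0.32 -0.31  0.48] 13.79
0.103 [0.5104 0.1259 0.1029] [ 0.06 -0.37  0.04] 14.09
0.1015 [0.5104 0.1259 0.1014] [-0.24 -0.26  0.04] 14.39
0.1 [0.5105 0.1259 0.1   ] [ 0.57 -0.37  0.35] 14.69
0.0985 [0.5105 0.1259 0.0984] [-0.78 -0.38 -0.17] 14.99
```

```bash
python3 - <<'E'
from h import *
F0=np.load('F0.npy');manip.set_gripper(.02,force=60)
z=.0985;log=[]
while z>.068:
    z-=.001;manip.move_linear(np.array([.5105,.1259,z]),rate=.03);f=F(2)-F0;s=manip.state()
    log.append((round(z,4),round(s['tool_pos'][2],4),*f.round(1)))
    if f[2]>20.5 or np.hypot(*f[:2])>6:break
    h=[l[4] for l in log]
    if len(h)>14 and z<.080 and h[-1]>np.median(h[-12:-4])+3.2:break
for l in log:print(*l)
print(s['clock'],s['gripper_width'],s['grasp_force'])
E
```

```text
0.0975 0.0974 -0.2 0.2 0.0
0.0965 0.0963 0.2 -0.5 -0.7
0.0955 0.0953 -0.6 -0.4 -0.4
0.0945 0.0945 -1.1 -0.6 1.5
0.0935 0.0936 -1.4 -0.2 2.6
0.0925 0.0926 -2.5 -0.2 3.3
0.0915 0.0916 -2.9 0.5 4.8
0.0905 0.0906 -2.3 0.6 5.1
0.0895 0.0895 -2.4 -0.1 5.4
0.0885 0.0885 -2.7 -0.3 6.2
0.0875 0.0876 -2.7 -0.6 6.7
0.0865 0.0867 -3.1 -0.3 7.5
0.0855 0.0858 -3.6 -0.7 9.1
0.0845 0.0848 -3.2 -0.2 8.4
0.0835 0.0839 -4.1 0.5 8.7
0.0825 0.083 -3.7 0.2 9.3
0.0815 0.082 -3.8 -0.4 9.1
0.0805 0.0811 -3.6 0.2 10.2
0.0795 0.0801 -4.1 0.8 10.8
20.5917 0.034477352111945025 60.0051087141037
```

```bash
python3 - <<'E'
from h import *
F0=np.load('F0.npy')
z=.0795
while z>.068:
    z-=.001;manip.move_linear(np.array([.5101,.1259,z]),rate=.03);f=F(2)-F0;s=manip.state()
    print(round(z,4),round(s['tool_pos'][2],4),*f.round(1))
    if f[2]>20 or np.hypot(*f[:2])>7:break
print(s['clock'],s['gripper_width'],s['grasp_force'])
E
```

```text
0.0785 0.0793 -3.9 0.1 10.0
0.0775 0.0783 -4.4 -0.5 11.0
0.0765 0.0773 -4.1 0.1 11.3
0.0755 0.0764 -3.9 -0.2 11.0
0.0745 0.0755 -4.0 0.2 11.7
0.0735 0.0747 -4.7 -1.7 13.2
0.0725 0.074 -6.0 -0.5 14.9
0.0715 0.0732 -6.5 -1.0 16.4
0.0705 0.0724 -6.8 0.0 18.0
0.0695 0.0716 -6.7 -0.3 20.3
23.425 0.03461904517744791 60.006542801856995
```

```bash
python3 - <<'E'
from h import *
F0=np.load('F0.npy')
z=.0695
while z<.083:
    z+=.002;manip.move_linear(np.array([.5103,.1259,z]),rate=.06);f=F(2)-F0
    if f[2]<4:break
s=manip.state();print(round(z,4),s['tool_pos'],f.round(1))
manip.set_gripper(.06);f=F()-F0;print(f.round(1))
manip.move_linear(np.array([.5101,.1259,z+.02]),rate=.08)
manip.move_linear(np.array([.5101,.1259,.178]),rate=.25);manip.dwell(.2)
c=shot('wrist');s=manip.state();print(s['clock'],s['tool_pos'])
S=shot('side');D=S['image'][180:270,260:360]
import pickle;pickle.dump((c,S),open('e.pkl','wb'))
w=c['image'][150:330,220:420]
cv2.imwrite('pics/e1.png',np.hstack([cv2.resize(w,(400,360),interpolation=cv2.INTER_CUBIC),cv2.resize(D,(400,360),interpolation=cv2.INTER_CUBIC)]))
E
```

```text
0.0815 [0.51023404 0.12580389 0.08113149] [ 0.7  0.9 -0.8]
[-0.1  0.2  1.8]
26.8417 [0.50885034 0.12566332 0.17618319]
```

View pics/e1.png

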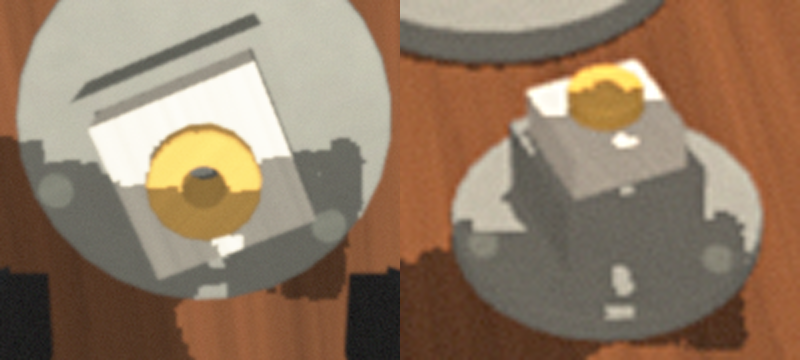

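It sits on the hub with no gap visible (wrist crop centre (205,185), side crop (605,95)). To be sure it's home and level, I'll press once on the flange top with shut fingers, which also measures its height.

```bash
python3 - <<'E'
from h import *
p=np.array([.5099,.1257,0])
manip.set_gripper(0.0,force=20)
manip.move_linear(p+[0,0,.096],rate=.2);manip.dwell(.3);F0=F();print(manip.state()['clock'],manip.state()['tool_pos'])
z=.096
while z>.076:
    z-=.001;manip.move_linear(p+[0,0,z],rate=.04);f=F(2)-F0;s=manip.state()
    print(round(z,4),round(s['tool_pos'][2],4),*f.round(1))
    if f[2]>19.5 or np.hypot(*f[:2])>7 or s['clock']>37:break
manip.move_linear(p+[0,0,.094],rate=.06);manip.move_linear(p+[0,0,.178],rate=.3)
c=shot('side');S=shot('scene');print(manip.state()['clock'])
cv2.imwrite('pics/e2.png',np.hstack([cv2.resize(c['image'][180:270,260:360],(400,360),interpolation=cv2.INTER_CUBIC),cv2.resize(S['image'][250:340,305:405],(400,360),interpolation=cv2.INTER_CUBIC)]))
E
```

```text
28.75 [0.51069596 0.12586338 0.09714482]
0.095 0.095 -1.2 0.1 0.2
0.094 0.0938 -0.0 -0.0 -0.4
0.093 0.0929 -0.7 0.1 -0.1
0.092 0.0919 -0.6 0.2 0.0
0.091 0.0909 -1.5 -0.1 -0.2
0.09 0.0902 -0.1 0.2 0.9
0.089 0.0893 -0.5 0.5 2.1
0.088 0.0883 -0.6 -0.0 4.5
0.087 0.0875 -0.5 0.3 6.1
0.086 0.0867 -1.9 -0.2 7.8
0.085 0.0859 -2.3 0.1 8.9
0.084 0.0852 -3.6 -0.6 10.7
0.083 0.0844 -3.0 -0.6 12.2
0.082 0.0836 -5.0 -0.4 13.6
0.081 0.0829 -4.9 -0.4 15.5
0.08 0.0821 -5.9 -1.4 17.4
0.079 0.0813 -6.1 -0.7 18.4
0.078 0.0805 -7.0 -1.2 19.6
34.8
```

View pics/e2.png

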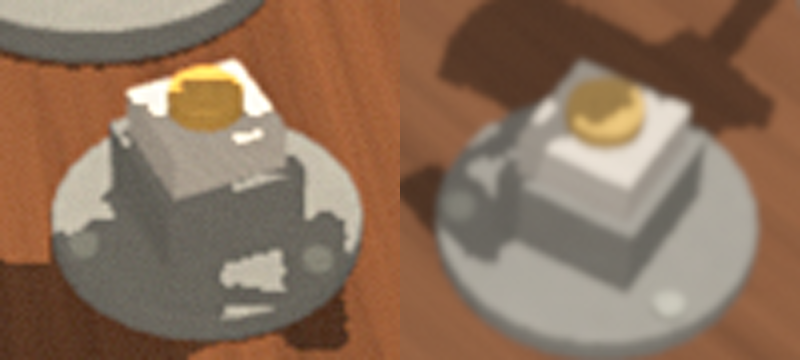

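The flange top met the fingers at z≈0.090, exactly 78+12 mm. The force then climbed steadily at about 2 N/mm with no sliding plateau, to 19.6 N and below the stop. Both views show the flange flat on the hub, which has risen again.

```bash
python3 -c "
from h import *
print(manip.state()['tool_pos'],manip.state()['clock']);print(order.close_job())"
```

```text
[0.50854289 0.12539672 0.17624272] 34.8
the job is handed in; nothing more can be done
None
```

The middle bushing is pressed home in the 150 mm stand's hub with its flange flush, the push peaked at about 20 N (short of the stop), the hub has risen again, and the job was handed in at 34.8 s with the other two bushings untouched.

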